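# Move a fossil carrier over the rail end stop to the imaging rail

## Robot

A 6-joint arm with a two-finger parallel gripper is mounted at the origin on the work surface. World frame = base frame: x ahead of the robot, y to its left, z up, the work surface at z = 0. Lengths are in m, angles in rad, forces in N, time in s.
With the tool pointing down it reaches from about 0.35 to 0.975 m from the base axis. Payload 4.9 kg.
Tool frame: the origin (TCP) lies at the very end of the fingers, on their centre line; the grasp point (between the pads) lies 19 mm behind it (ctrl.grip_point_offset is the distance from the TCP to the grasp point, in m); z points along the fingers, y is the line along which they close (so a half turn about z gives the same grasp; the last joint's range is limited). The gripper opens to 85 mm and grips with 20 to 120 N. Pads are 22 mm wide; open, the fingers measure 114 mm over their backs; the gripper's body (76 mm by 85 mm) begins 54 mm behind the grasp point. The pads swing forward as they close: fully open they stand 13 mm farther back than shut.
Start: joints at [-1.359, 0.053, 1.613, -0, 1.476, -0.119], TCP at [0.203, -0.591, 0.2] pointing down, gripper open.
Joint ranges: [-3.01, 3.01], [-1.01, 2.22], [0.06, 2.58], [-1.02, 4.17], [0.09, 2.62], [-3.14, 3.14]. Speed limits (rad/s): [2.57, 2.57, 3.14, 3.14, 3.14, 3.14].

## Interface

Orientations are given as a rotation vector (axis times angle).
In Python, from station import ctrl gives the robot as it stands.
- The arm moves only by the tool send_rows, never from a script. Its argument "rows" is a list of rows, each a list of 3 entries, a list of its own where there are three numbers: the finger opening in cm, from 0 to 8.54, then the shift along the tool's x, y, z in cm, then the turn about the tool's z in degrees. A call has 1 to 10 rows; each row shifts and turns the commanded pose from where the row before left it, along the tool's axes as they then stand; what a row does not reach is not made up. A row lasts 1/8 s, in which the tool goes at most 62.5 mm and 10.7 degrees, less where a joint would pass 70% of its speed; a pose out of reach is approached as far as the arm can. A call with a gripper value outside its range is refused whole. The fingers move at their own pace and stop on an object; "newtons" is the grip in N (left out, the last holds). Time passes only in rows, so rows that do not move let the fingers close. It gives the time, the measured TCP pose, the force, the opening and the grip force at its end, in the units of the state.
- ctrl.get_obs(): the state, without advancing time (a new reading comes with each control period).
- ctrl.get_image(name): name is "scene" or "top" or "wrist"; returns a dict with "frame" (480x640x3 uint8, red, green, blue), "range_z" (480x640 float32, m along the optical axis (not along the pixel's ray), 0 where there is no reading), "fx", "fy", "cx", "cy" (pixels), "cam_to_world" (4x4, takes a point from camera to world coordinates). Camera axes: x right, y down, z forward; pixel columns grow to the right and rows downward; lengths in m; the calibration is good to about 2 mm. A picture is of the moment at which its call begins.
- ctrl.finish_job(): hands the job in; it is judged then, once.
The state is a dict: "t": time; "q": joint angles; "dq": joint speeds; "effort": joint torques, N m; "tool_pos": TCP position; "tool_rot": TCP orientation; "contact_force": force on the tool from outside, world axes, zero at the start; "wrist_torque": the same for the moment, N m; "opening": finger opening in m; "grip_force": force on a finger pad.
Only numpy, scipy, OpenCV 4.12 (cv2) and the standard library are available. Lean on these libraries where they do the work, as an engineer would, in place of code of your own. Each camera call takes 0.05 s, during which the arm holds its last target. There are 200 camera calls.

## Task

Lift the orange-tabbed fossil carrier over the red end lug of the blue-posted rail, set it down astride the green-posted rail, and slide it along that rail under the hood of the yellow stop until it meets the stop's black buffers. Press it gently home against them with about 9 N, never as much as 18 N, hold that push steady for a full second, and let go so that it hangs there. Do not shift the stop or knock the rails hard, and leave the blue-tabbed carrier where it hangs.

Things in the scene. Friction and masses are not known exactly. Their poses are not given: they have to be found in the camera images.
- carrier_tab (a point): Centre of the orange tab of the carrier to be moved: an upright block 14 mm (x, across the rail) by 24 mm (y, along the rail) by 60 mm high, to be gripped. It stands on the middle of the carrier's saddle; the rail's upper edge is 36 mm below this point, the saddle's upper side 30 mm below. Carrier 170 to 350 g, slides easily on the rails. z up.
- carrier_saddle (a point): Point on the same carrier where it rests on the rail: middle of the underside of its top plate, which is 22 mm (x) by 80 mm (y, along the rail) by 6 mm thick. Side plates 80 mm long, 16 mm apart inside, hang down both sides of the rail to 70 mm below this point; pale ammonite slabs outside make it 34 mm thick in x. z up.
- neighbour_tab (a point): Centre of the tab of the blue-tabbed carrier (same shape and size, a bone on its slabs). It hangs on the blue-posted rail, farther from the other rail; leave it alone.
- rail_a_top (a point): Blue-posted rail: middle of the upper edge of a fixed steel bar 260 mm long (its y), 8 mm thick (x), upper edge 160 mm above the table. Posts are as thin as the bar, so a saddle passes over them. At both ends a red lug, 8 mm long and thick, stands 14 mm above the edge. The other rail lies beyond its -y end. z up.
- rail_b_top (a point): Green-posted rail: the same point of an equal rail (260 mm long in its y, 8 mm thick, 160 mm high, a red lug at both ends), fixed 40 to 70 mm beyond the -y end of the blue-posted rail, a little askew and out of line with it. Its near end is its +y end. z up.
- stop_face (a point): Yellow stop clamped on the green-posted rail towards its -y end. Point on the rail's upper edge in the plane of its front face, which looks to +y. Two black rubber buffers, one each side of the rail, stand out of it by 3 to 13 mm (screw-set, not measured: feel for it). Carrier home: tab centre 43 to 53 mm to +y of this point, 36 mm above. Axes as the rail.
- stop_hood (a point): Middle of the lower front edge of the stop's yellow hood (34 mm wide, 4 mm thick), 18 mm to +y of the face and 10 mm above the rail's upper edge, so the carrier's 6 mm top plate passes under it only by sliding along the rail. The buffers are hard: force grows quickly once they are met. The stop's clamp slips at about 40 N.
Mind the look-alikes: they are no part of the job. Leave any purple look-alike of the part that bears carrier_tab alone.

How it is judged:
On the way, in this order (a step that is already met when the one before it is completed fails the run):
1. the carrier is carried, raised, past the end lug of the blue-posted rail (y of carrier_tab in the frame of rail_a_top below -0.135 m and z of carrier_tab in the frame of rail_a_top above 0.048 m), for 0.05 s.
2. the carrier sits astride the green-posted rail, down on it (z of carrier_tab in the frame of rail_b_top between 0.033 and 0.0385 m and x of carrier_tab in the frame of rail_b_top between -0.007 and 0.007 m and y of carrier_tab in the frame of rail_b_top below 0.084 m and y of carrier_tab in the frame of stop_face above 0.041 m), for 0.1 s.
3. the carrier is pressed against the stop's buffers with 6 to 13 N for 0.8 s, down on the rail (contact force between carrier and stop between 6 and 13 N and y of carrier_tab in the frame of stop_face below 0.0555 m and z of carrier_tab in the frame of stop_face below 0.0395 m), for 0.8 s.
At the end, for the whole second after the job is handed in: The orange-tabbed carrier hangs released and still (under 20 mm/s) astride the green-posted rail, down on it within 3 mm, upright within 0.1 rad, under the hood at the buffers (tab centre 41 to 55.5 mm from the stop's front face) (y of carrier_tab in the frame of stop_face between 0.041 and 0.0555 m and z of carrier_tab in the frame of stop_face between 0.033 and 0.0385 m and x of carrier_tab in the frame of stop_face between -0.007 and 0.007 m and angle between carrier_tab's own z axis and vertical below 0.1 rad and linear speed of carrier below 0.02 m/s); the robot touches nothing.
It fails at once if the carrier pushes on the stop with more than 18 N (contact force between carrier and stop above 18 N).
It fails at once if the carrier hits or presses a rail with more than 60 N (contact force between carrier and rail_a above 60 N or contact force between carrier and rail_b above 60 N).
It fails at once if the stop is shifted by more than 3 mm along its rail (distance of stop_face from where it was at the start of the episode above 0.003 m).
It fails at once if the blue-tabbed carrier is moved by more than 8 mm (distance of neighbour_tab from where it was at the start of the episode above 0.008 m).
It also fails if it takes over 58 s, if anything falls off the work surface, if the arm or the gripper's body presses on something with over 40 N, if the wrist force passes 120 N, or if a joint passes its speed limit or range.

## Working session

There is one attempt and no reset: what is moved stays moved. The work goes in short steps, Python scripts to look and compute and a tool call to move; the robot and the scene stay as the last step left them, time stands still between calls to the robot, and variables do not carry over. Pictures are saved under pics/ and viewed, at most 10 in all, crops included, and the job is handed in when it is done.

Besides the shell and the picture viewer there is one more tool, called after "Call:" as a command line: name --argument value ..., lists and objects as JSON in quotes. send_rows: Moves the arm, as the interface text tells. Its arguments: {"type":"object","properties":{"rows":{"type":"array","items":{"type":"array"}},"newtons":{"type":"number"}},"required":["rows"]}

```bash
mkdir -p pics; ls; cat > h.py <<'E'
import numpy as np, cv2, pickle
def grab(ctrl,name,fn):
    d=ctrl.get_image(name); pickle.dump(d,open(fn+'.pkl','wb')); cv2.imwrite('pics/'+fn+'.png',d['frame'][:,:,::-1]); return d
def load(fn): return pickle.load(open(fn+'.pkl','rb'))
def cloud(d):
    z=d['range_z']; v,u=np.mgrid[:480,:640]
    p=np.stack([(u-d['cx'])/d['fx']*z,(v-d['cy'])/d['fy']*z,z],-1)
    T=np.array(d['cam_to_world']); P=p@T[:3,:3].T+T[:3,3]; P[z<=0]=np.nan; return P
E
python3 - <<'E'
from station import ctrl
from h import *
print(ctrl.get_obs())
for n in ['scene','top']:
    d=grab(ctrl,n,n+'0'); print(n,d['fx'],np.round(d['cam_to_world'],3).tolist())
E
```

```text
pics
{'t': 0.0, 'q': array([-1.35902145e+00,  5.33170879e-02,  1.61431314e+00, -1.73534815e-05,
        1.47602020e+00, -1.18998673e-01]), 'dq': array([ 4.09840070e-04, -1.43731315e-03,  7.47280219e-04,  6.82307704e-04,
        6.53009206e-05, -1.85883219e-03]), 'effort': array([ 1.03076782e-03, -3.93674040e+01, -3.70179749e+01, -8.42919394e-05,
        6.90784946e-03, -1.39085509e-05]), 'tool_pos': array([ 0.20283166, -0.59042978,  0.19837632]), 'tool_rot': array([-3.09669769e+00, -5.16876753e-01,  1.76877457e-04]), 'contact_force': array([-0.62241381,  0.03266936,  0.51679773]), 'wrist_torque': array([-0.001707  ,  0.02165869,  0.00604113]), 'grip_force': 0.0, 'opening': 0.08553383548531329}
scene 461.1377804635695 [[-0.185, 0.669, -0.72, 1.012], [0.983, 0.14, -0.123, 0.1], [0.018, -0.73, -0.683, 0.627], [0.0, 0.0, 0.0, 1.0]]
top 548.3152330536144 [[-0.024, -0.988, 0.155, 0.361], [-1.0, 0.026, 0.011, -0.012], [-0.015, -0.154, -0.988, 1.115], [0.0, 0.0, 0.0, 1.0]]
```

View pics/scene0.png

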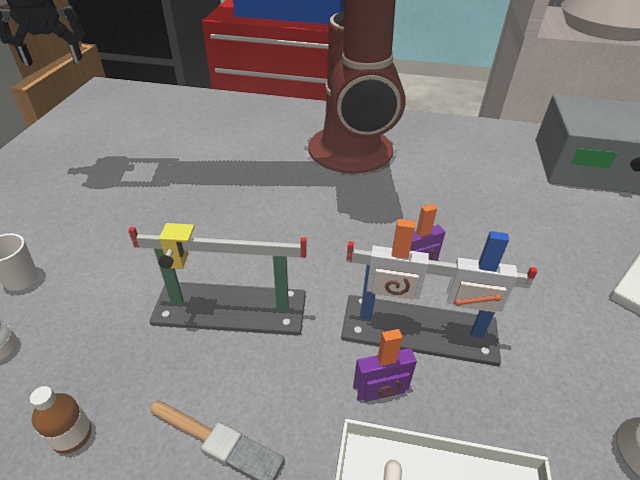

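View pics/top0.png

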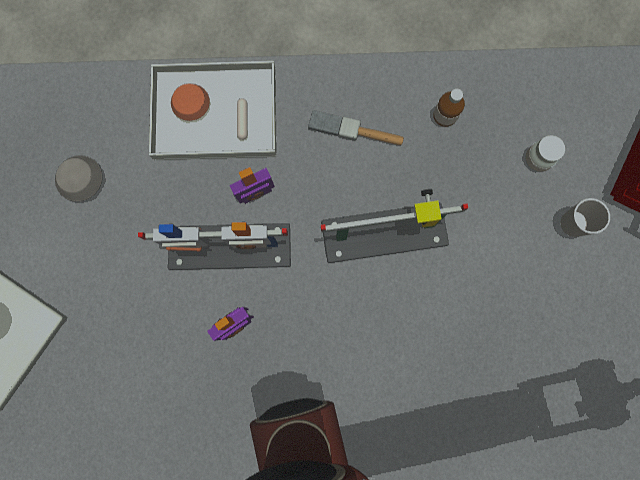

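Three orange-tabbed candidates in scene: (404,240), on a white carrier astride the blue-posted rail; (428,220) and (390,347), on purple look-alikes standing on the table. The one at (404,240) fits, being pale with an ammonite and on the rail (top view: (240,228)). The stop is at top (428,212) and the blue tab at top (169,229). I'll confirm the target in a crop and measure.

```bash
cat > m.py <<'E'
from h import *
def masks(d):
    h=cv2.cvtColor(d['frame'],cv2.COLOR_RGB2HSV).astype(int); H,S,V=h[...,0],h[...,1],h[...,2]
    return dict(red=((H<4)|(H>175))&(S>150)&(V>80),orange=(H>=6)&(H<18)&(S>150)&(V>100),blue=(H>105)&(H<122)&(S>150),yellow=(H>22)&(H<35)&(S>150)&(V>80))
def report(fn):
    d=load(fn);P=cloud(d)
    for k,m in masks(d).items():
        m=m&(P[...,2]>0.145)&(P[...,2]<0.30)&(P[...,0]>0.25)
        n,l,s,c=cv2.connectedComponentsWithStats(m.astype('uint8'))
        for i in range(1,n):
            if s[i,4]<12: continue
            Q=P[l==i]; t=Q[Q[:,2]>np.percentile(Q[:,2],95)-0.006]
            print(fn,k,np.round(c[i]),s[i,4],'topmean',np.round(t.mean(0),4),'min',np.round(np.percentile(Q,3,0),4),'max',np.round(np.percentile(Q,97,0),4))
if __name__=='__main__':
    report('scene0');report('top0')
    f=load('scene0')['frame'][190:410,330:550,::-1]; cv2.imwrite('pics/crop0.png',cv2.resize(f,None,fx=2.7,fy=2.7))
E
python3 m.py
```

```text
scene0 red [132. 234.] 43 topmean [ 0.5659 -0.2539  0.174 ] min [ 0.562  -0.2569  0.1476] max [ 0.5693 -0.2508  0.1757]
scene0 red [304. 244.] 43 topmean [ 0.5368 -0.0036  0.1739] min [ 0.5338 -0.0068  0.1487] max [ 5.396e-01 -4.000e-04  1.760e-01]
scene0 red [350. 247.] 43 topmean [0.5317 0.0642 0.1736] min [0.5279 0.0612 0.1607] max [0.5347 0.0674 0.1758]
scene0 red [532. 273.] 69 topmean [0.5322 0.3151 0.1736] min [0.5283 0.3112 0.1624] max [0.5353 0.3193 0.176 ]
scene0 orange [403. 238.] 639 topmean [0.5329 0.1351 0.2255] min [0.5268 0.1245 0.1703] max [0.5383 0.146  0.227 ]
scene0 blue [498. 243.] 174 topmean [0.5322 0.2557 0.2262] min [0.5263 0.2448 0.1687] max [0.5379 0.2666 0.2275]
scene0 yellow [176. 235.] 376 topmean [ 0.5587 -0.185   0.1744] min [ 0.5415 -0.2068  0.1496] max [ 0.5758 -0.1673  0.1761]
scene0 yellow [174. 244.] 12 topmean [ 0.5731 -0.1863  0.1666] min [ 0.5726 -0.1889  0.1582] max [ 0.5738 -0.1843  0.1687]
top0 red [465. 206.] 22 topmean [ 0.5661 -0.2555  0.1735] min [ 0.5625 -0.2591  0.1694] max [ 0.5692 -0.2522  0.1769]
top0 red [323. 227.] 21 topmean [ 0.5354 -0.0055  0.1739] min [ 0.5316 -0.0082  0.168 ] max [ 0.5389 -0.0028  0.176 ]
top0 red [284. 230.] 27 topmean [0.5308 0.0619 0.1741] min [0.5271 0.0581 0.1631] max [0.5347 0.0655 0.1763]
top0 red [140. 234.] 20 topmean [0.5296 0.3141 0.1736] min [0.5266 0.3101 0.1705] max [0.5327 0.3178 0.1766]
top0 orange [239. 226.] 92 topmean [0.5301 0.1327 0.2252] min [0.5241 0.1221 0.2207] max [0.5362 0.1426 0.2286]
top0 blue [166. 228.] 113 topmean [0.5298 0.2537 0.2259] min [0.5239 0.2429 0.2211] max [0.5354 0.2644 0.2284]
top0 yellow [428. 212.] 463 topmean [ 0.5577 -0.1897  0.1735] min [ 0.5417 -0.2092  0.1675] max [ 0.5739 -0.1699  0.1767]
```

View pics/crop0.png

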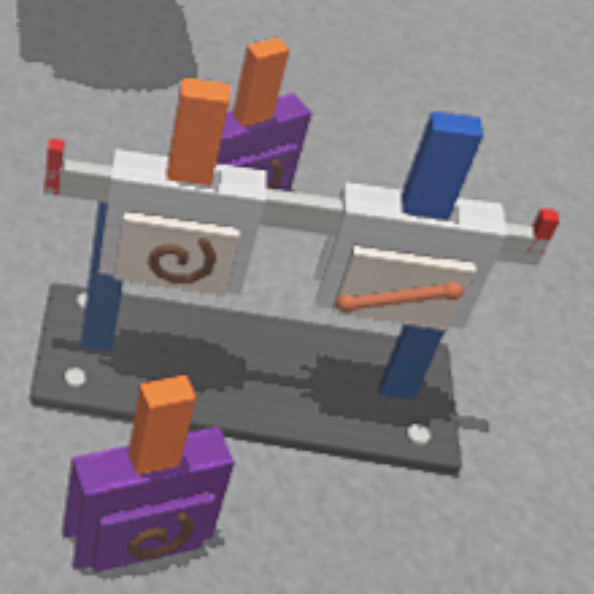

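The crop confirms it: at crop (203,130) an orange tab on the white carrier with the ammonite, on the blue-posted rail. The heights agree (lug tops 0.174, tab top 0.226). Moving: lift and turn first.

Call:
send_rows --rows '[[8.5,[0,0,-2],-10],[8.5,[0,0,-2],-10],[8.5,[0,0,-2],-10],[8.5,[0,0,-2],-10],[8.5,[0,0,-2],-10],[8.5,[0,0,-2],-10],[8.5,[0,0,-2],-10],[8.5,[0,0,0],-1]]' --newtons 40

```text
t: 1.1
tool_pos: [0.2031, -0.5917, 0.3413]
tool_rot: [2.222, 2.218, -0.003]
contact_force: [0.3, -0.4, -0.4]
opening: 0.0852
grip_force: 0.0
```

```bash
cat > st.py <<'E'
from station import ctrl
import numpy as np
from scipy.spatial.transform import Rotation as R
o=ctrl.get_obs(); m=R.from_rotvec(o['tool_rot']).as_matrix()
print(round(o['t'],2),'pos',np.round(o['tool_pos'],4),'phi',round(np.degrees(np.arctan2(m[1,0],m[0,0])),2),'zax',np.round(m[:,2],3),'F',np.round(o['contact_force'],2),'op',round(o['opening'],4),'q6',np.round(o['q'],2))
E
python3 st.py
python3 - <<'E'
from m import *
u=np.array([-.0299,.2502]);u/=np.linalg.norm(u);n=np.array([u[1],-u[0]])
for f in ['scene0','top0']:
    d=load(f);P=cloud(d);Q=P[masks(d)['yellow']&(P[...,2]>.17)&(P[...,2]<.18)]
    c=np.array([.5509,-.1296]); s=(Q[:,:2]-c)@u; x=(Q[:,:2]-c)@n
    print(f,np.percentile(s,[0,1,3,50,97,99,100]).round(4),np.percentile(x,[2,98]).round(4))
E
```

```text
1.1 pos [ 0.2031 -0.5917  0.3413] phi 89.89 zax [ 0.001 -0.003 -1.   ] F [ 0.26 -0.4  -0.41] op 0.0852 q6 [-1.36  0.01  1.43 -0.    1.7  -1.36]
scene0 [-0.079  -0.0782 -0.0776 -0.0545 -0.0384 -0.0381 -0.0375] [-0.0162  0.0165]
top0 [-0.0813 -0.0809 -0.0802 -0.0607 -0.0409 -0.0399 -0.0391] [-0.0163  0.0156]
```

Call:
send_rows --rows '[[8.5,[4.8,2.2,0],0],[8.5,[4.8,2.2,0],0],[8.5,[4.8,2.2,0],0],[8.5,[4.8,2.2,0],0],[8.5,[4.8,2.2,0],0],[8.5,[4.8,2.2,0],0],[8.5,[4.8,2.2,0],0],[8.5,[4.8,2.2,0],0],[8.5,[4.8,2.2,0],0],[8.5,[4.8,2.2,0],0]]'

```text
t: 2.35
tool_pos: [0.4234, -0.1094, 0.338]
tool_rot: [-2.225, -2.216, 0.001]
contact_force: [0.1, 0.8, -0.8]
opening: 0.085
grip_force: 0.0
```

Call:
send_rows --rows '[[8.5,[4.8,2.2,0],0],[8.5,[4.8,2.2,0],0],[8.5,[4.8,2.2,0],0],[8.5,[3.8,2.2,0],0],[8.5,[0,0,0],0]]'

```text
t: 2.98
tool_pos: [0.5115, 0.0728, 0.3372]
tool_rot: [-2.218, -2.22, 0.004]
contact_force: [-0.6, -0.1, -0.1]
opening: 0.085
grip_force: 0.0
```

```bash
python3 st.py; python3 - <<'E'
from station import ctrl
from m import *
for n in ['wrist','scene','top']:
    grab(ctrl,n,n+'1'); report(n+'1')
E
```

```text
2.98 pos [0.5115 0.0728 0.3372] phi 90.05 zax [-0.004  0.    -1.   ] F [-0.59 -0.09 -0.11] op 0.085 q6 [-0.   -0.25  1.67  0.    1.73 -0.  ]
wrist1 red [343. 218.] 59 topmean [0.5305 0.0646 0.1727] min [0.527  0.0609 0.1715] max [0.534  0.0683 0.1737]
wrist1 red [346. 280.] 52 topmean [ 0.5356 -0.0038  0.1725] min [ 0.5322 -0.0076  0.171 ] max [5.388e-01 2.000e-04 1.739e-01]
wrist1 orange [347. 148.] 506 topmean [0.5305 0.1358 0.2248] min [0.524  0.1247 0.2234] max [0.5368 0.1462 0.2262]
wrist1 blue [347.   6.] 202 topmean [0.5303 0.2446 0.1969] min [0.5243 0.2442 0.1693] max [0.5362 0.2451 0.1996]
wrist1 yellow [360. 407.] 223 topmean [ 0.5561 -0.1713  0.1727] min [ 0.5402 -0.1769  0.1714] max [ 0.5713 -0.1657  0.174 ]
scene1 red [132. 233.] 36 topmean [ 0.5659 -0.2541  0.1737] min [ 0.5628 -0.2572  0.147 ] max [ 0.569  -0.2508  0.1755]
scene1 red [304. 245.] 42 topmean [ 0.5362 -0.0038  0.174 ] min [ 0.5325 -0.0069  0.1472] max [ 0.5394 -0.0007  0.1757]
scene1 red [350. 247.] 39 topmean [0.5319 0.0644 0.1731] min [0.5279 0.0615 0.1606] max [0.5354 0.0671 0.1752]
scene1 red [532. 27
[... 680 characters left out ...]
cene1 yellow [170. 249.] 34 topmean [ 0.5745 -0.195   0.1562] min [ 0.5726 -0.2043  0.1462] max [ 0.5763 -0.1849  0.1584]
top1 red [465. 206.] 22 topmean [ 0.5664 -0.256   0.1728] min [ 0.5628 -0.2594  0.1682] max [ 0.5694 -0.2521  0.1764]
top1 red [323. 227.] 21 topmean [ 0.5355 -0.0055  0.1737] min [ 0.5316 -0.0082  0.1673] max [ 0.5391 -0.0028  0.1767]
top1 red [140. 235.] 21 topmean [0.5298 0.3139 0.1739] min [0.5269 0.3105 0.1666] max [0.5326 0.3178 0.1764]
top1 orange [237. 227.] 81 topmean [0.529  0.1359 0.2258] min [0.5241 0.1252 0.2214] max [0.5357 0.1438 0.2282]
top1 yellow [428. 212.] 472 topmean [ 0.5576 -0.1894  0.1736] min [ 0.5418 -0.2091  0.1639] max [ 0.5738 -0.1699  0.1765]
```

View pics/wrist1.png

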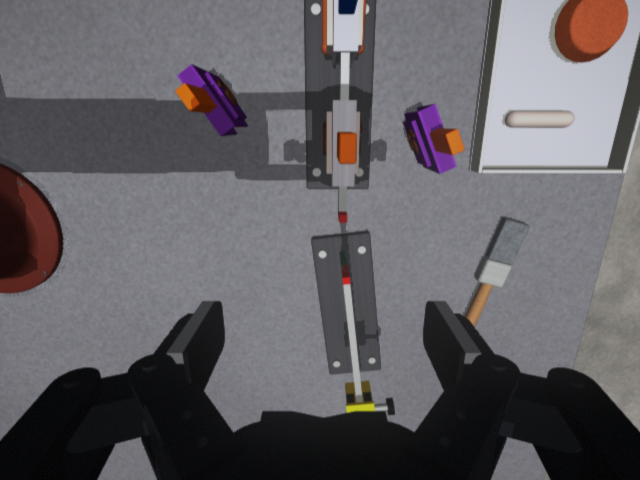

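The wrist view shows the orange tab at (347,148) between the open fingers' columns, the red lugs at (343,218) and (346,280), and the stop at (360,400). The purple look-alikes are well to the sides. The tab is at about (0.531, 0.135). Going over it and down.

Call:
send_rows --rows '[[6,[3.1,1,0],0],[6,[3.1,0.95,0],0],[6,[0,0,3],0],[6,[0,0,3],0],[6,[0,0,3],0],[6,[0,0,2],0],[6,[0,0,2],0],[6,[0,0,1.6],0],[6,[0,0,1],0],[6,[0,0,0],0]]'

```text
t: 4.38
tool_pos: [0.5308, 0.1326, 0.1829]
tool_rot: [-2.222, -2.22, 0.001]
contact_force: [-0.3, -0.3, 0.1]
opening: 0.0602
grip_force: 0.0
```

```bash
python3 st.py; python3 - <<'E'
from station import ctrl
from m import *
grab(ctrl,'wrist','wrist2'); report('wrist2')
E
```

```text
4.38 pos [0.5308 0.1326 0.1829] phi 89.95 zax [-0.001 -0.    -1.   ] F [-0.33 -0.26  0.12] op 0.0602 q6 [ 0.11 -0.12  1.81 -0.    1.45  0.11]
wrist2 red [323. 366.] 264 topmean [0.5308 0.0657 0.172 ] min [0.527  0.061  0.1618] max [0.5345 0.069  0.1736]
wrist2 orange [322. 294.] 2685 topmean [0.5306 0.1373 0.2245] min [0.5245 0.1256 0.1747] max [0.5368 0.1481 0.2257]
wrist2 blue [322.  25.] 2006 topmean [0.5304 0.2476 0.2244] min [0.5244 0.2442 0.175 ] max [0.5366 0.2511 0.2259]
```

View pics/wrist2.png

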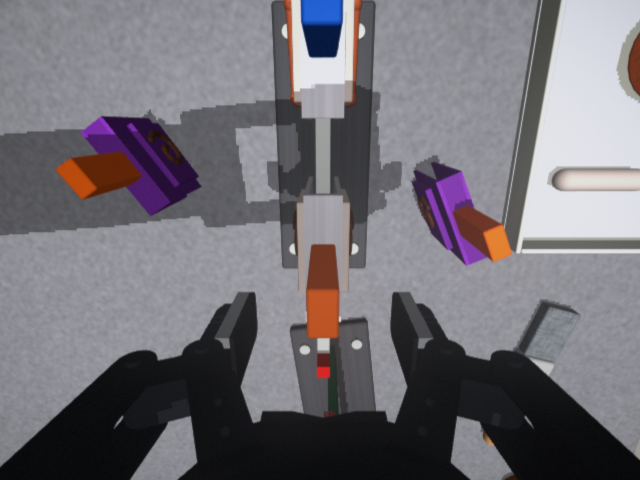

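Tab at (322,294), centred between the fingers, about 3 mm ahead. Nudging and closing.

Call:
send_rows --rows '[[6,[0.3,0,0],0],[1.0,[0,0,0],0],[1.0,[0,0,0],0],[1.0,[0,0,0],0],[1.0,[0,0,0],0],[1.0,[0,0,0],0],[1.0,[0,0,0],0]]' --newtons 60

```text
t: 5.3
tool_pos: [0.5314, 0.1357, 0.1841]
tool_rot: [2.222, 2.22, 0.001]
contact_force: [-0.0, 0.2, 2.9]
opening: 0.0121
grip_force: 60.5
```

Call:
send_rows --rows '[[1.0,[0,0,-0.5],0],[1.0,[0,0,-1],0],[1.0,[0,0,-1],0],[1.0,[0,0,-1],0],[1.0,[0,0,-0.8],0],[1.0,[0,0,0],0]]'

```text
t: 6.05
tool_pos: [0.5317, 0.1357, 0.2278]
tool_rot: [2.221, 2.22, 0.002]
contact_force: [-0.1, 0.6, -3.0]
opening: 0.012
grip_force: 59.8
```

```bash
python3 st.py; python3 - <<'E'
from station import ctrl
from m import *
for n in ['wrist','scene']: grab(ctrl,n,n+'3'); report(n+'3')
E
```

```text
6.05 pos [0.5317 0.1357 0.2278] phi 89.95 zax [ 0.002  0.    -1.   ] F [-0.14  0.62 -3.02] op 0.012 q6 [ 0.11 -0.15  1.76  0.    1.53  0.12]
wrist3 red [328. 406.] 83 topmean [ 0.5354 -0.0031  0.1727] min [ 0.5317 -0.0072  0.1718] max [0.539  0.0012 0.1737]
wrist3 orange [323. 297.] 2471 topmean [0.5319 0.1374 0.2683] min [0.526  0.1258 0.2175] max [0.5376 0.1481 0.2694]
wrist3 blue [320.  36.] 2106 topmean [0.5304 0.2559 0.2247] min [0.5242 0.2444 0.1831] max [0.5365 0.2666 0.2261]
scene3 red [132. 232.] 34 topmean [ 0.566  -0.2538  0.1742] min [ 0.5622 -0.257   0.1566] max [ 0.5694 -0.2505  0.1756]
scene3 red [304. 242.] 32 topmean [ 0.5365 -0.0038  0.1742] min [ 0.5323 -0.007   0.1541] max [ 5.395e-01 -5.000e-04  1.756e-01]
scene3 red [350. 246.] 38 topmean [0.5313 0.0647 0.1739] min [0.5274 0.0612 0.161 ] max [0.5351 0.0674 0.1754]
scene3 red [532. 273.] 70 topmean [0.5321 0.3153 0.173 ] min [0.5276 0.3114 0.1625] max [0.535  0.3191 0.1749]
scene3 orange [406. 221.] 468 topmean [0.5369 0.1304 0.2573] min [0.5357 0.1242 0.2123] max [0.5392 0.146  0.2662]
scene3 blue [499. 236.] 123 topmean [0.5323 0.2556 0.2263] min [0.5258 0.2448 0.2245] max [0.5374 0.2661 0.2277]
scene3 blue [492. 266.] 42 topmean [0.5375 0.2657 0.1937] min [0.5357 0.2459 0.168 ] max [0.5384 0.267  0.1959]
scene3 yellow [168. 225.] 15 topmean [ 0.5472 -0.2053  0.1747] min [ 0.5425 -0.2086  0.1734] max [ 0.5554 -0.2001  0.1757]
scene3 yellow [178. 235.] 89 topmean [ 0.5626 -0.1805  0.1739] min [ 0.5406 -0.2049  0.1665] max [ 0.5767 -0.1661  0.1763]
scene3 yellow [169. 249.] 34 topmean [ 0.5745 -0.1961  0.1569] min [ 0.5728 -0.2046  0.1466] max [ 0.5761 -0.1883  0.1598]
```

View pics/scene3.png

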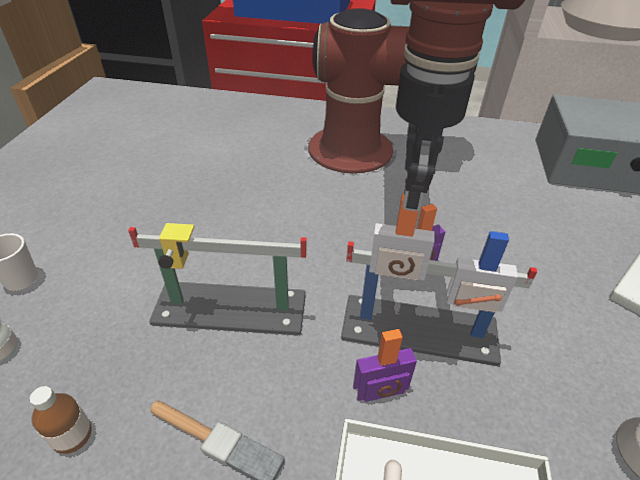

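Carrier held and raised (tab (408,215)), everything else in place. Lifting its side plates fully clear of the lugs, then going over to the green rail and turning 6.8°.

Call:
send_rows --rows '[[1.0,[0,0,-2],0],[1.0,[0,0,-2],0],[1.0,[0,0,-2],0],[1.0,[0,0,-2],0],[1.0,[-1.5,0,0],0],[1.0,[-2.5,0.2,0],0],[1.0,[-2.5,0.2,0],0],[1.0,[-2.5,0.2,0],0],[1.0,[-2.5,0.2,0],0],[1.0,[-2.5,0.2,0],0]]'

```text
t: 7.4
tool_pos: [0.5404, -0.0061, 0.3055]
tool_rot: [-2.222, -2.219, 0.002]
contact_force: [0.4, 0.1, -1.3]
opening: 0.0121
grip_force: 59.8
```

Call:
send_rows --rows '[[1.0,[-2.5,0.2,0],0],[1.0,[-2.5,0,0],0],[1.0,[-1.5,0,0],0],[1.0,[-0.6,0,0],0],[1.0,[0,0,0],-3.4],[1.0,[0,0,0],-3.4],[1.0,[0,0,0],0],[1.0,[0,0,0],0]]'

```text
t: 8.4
tool_pos: [0.5429, -0.0751, 0.3066]
tool_rot: [-2.087, -2.348, -0.0]
contact_force: [-0.1, -0.5, -2.7]
opening: 0.0118
grip_force: 59.8
```

```bash
python3 st.py; python3 - <<'E'
from station import ctrl
from m import *
for n in ['wrist','scene','top']: grab(ctrl,n,n+'4'); report(n+'4')
E
```

```text
8.4 pos [ 0.5429 -0.0751  0.3066] phi 96.74 zax [-0.  0. -1.] F [-0.08 -0.47 -2.68] op 0.0118 q6 [-0.27 -0.17  1.65  0.    1.66 -0.39]
wrist4 red [328.  46.] 117 topmean [0.5308 0.0638 0.1726] min [0.5272 0.0605 0.17  ] max [0.5345 0.0676 0.174 ]
wrist4 red [324. 135.] 81 topmean [ 0.5356 -0.0035  0.1728] min [ 0.5321 -0.0069  0.1714] max [ 5.391e-01 -1.000e-04  1.739e-01]
wrist4 red [324. 380.] 52 topmean [ 0.5656 -0.2535  0.1725] min [ 0.562  -0.2575  0.1717] max [ 0.5695 -0.2493  0.1737]
wrist4 yellow [323. 343.] 60 topmean [ 0.5588 -0.207   0.1728] min [ 0.5456 -0.2096  0.1714] max [ 0.5721 -0.2049  0.1739]
scene4 red [131. 229.] 20 topmean [ 0.5658 -0.2541  0.174 ] min [ 0.5617 -0.2575  0.1702] max [ 0.5693 -0.2507  0.1753]
scene4 red [134. 240.] 14 topmean [ 0.5681 -0.2543  0.161 ] min [ 0.567  -0.2565  0.1463] max [ 0.5695 -0.2506  0.1644]
scene4 red [303. 246.] 77 topmean [ 0.5371 -0.0036  0.1737] min [ 0.5345 -0.0066  0.1456] max [ 5.401e-01 -5.000e-04  1.758e-01]
scene4 red [350. 247.] 54 topmean [0.5318 0.0641 0.1733] min [0.5273 0.0608 0.1599] max [0.535  0.0674 0.1756]
s
[... 807 characters left out ...]
 0.1757]
scene4 yellow [174. 242.] 133 topmean [ 0.5675 -0.1812  0.1736] min [ 0.5451 -0.2048  0.1472] max [ 0.5762 -0.1664  0.1757]
top4 red [465. 206.] 22 topmean [ 0.5657 -0.2559  0.1735] min [ 0.5621 -0.2592  0.1686] max [ 0.5689 -0.2527  0.176 ]
top4 red [284. 230.] 28 topmean [0.531  0.062  0.1731] min [0.5273 0.0583 0.1631] max [0.5349 0.0654 0.1762]
top4 red [140. 235.] 22 topmean [0.5297 0.3139 0.1743] min [0.5266 0.3096 0.1627] max [0.5323 0.3179 0.1774]
top4 blue [166. 228.] 108 topmean [0.53   0.2539 0.2256] min [0.5241 0.243  0.2207] max [0.5355 0.2646 0.2283]
top4 yellow [440. 217.] 12 topmean [ 0.5479 -0.2104  0.1727] min [ 0.5441 -0.2118  0.1616] max [ 0.5534 -0.209   0.1742]
```

View pics/wrist4.png

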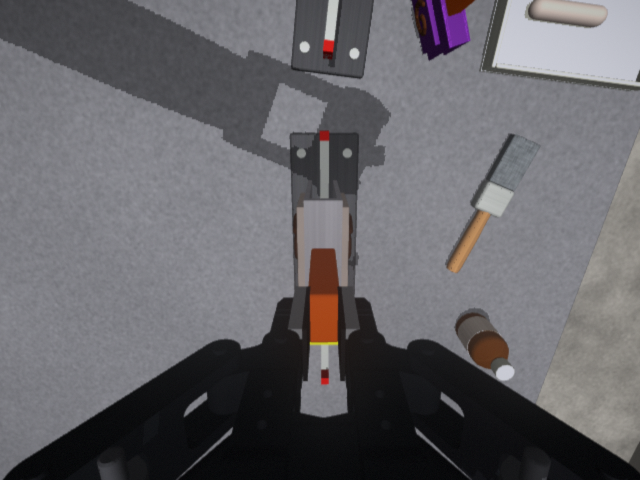

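```bash
python3 - <<'E'
from m import *
d=load('wrist4');P=cloud(d);m=masks(d)['orange']&(P[...,2]>.295)&(P[...,2]<.36)
Q=P[m];t=Q[Q[:,2]>np.percentile(Q[:,2],90)-.004]
a=np.array([.5356,-.0035]);b=np.array([.5656,-.2535]);u=(a-b)/np.linalg.norm(a-b);n=np.array([u[1],-u[0]]);c=(a+b)/2
def pr(Q): 
    x=(Q[:,:2]-c)@n;s=(Q[:,:2]-c)@u; return np.percentile(x,[3,97]).round(4),np.percentile(s,[3,97]).round(4),np.percentile(Q[:,2],[3,97]).round(4)
print(len(Q),pr(t))
# saddle top plate: z about tab top -0.06
z=np.percentile(Q[:,2],95)-.06
S=P[(abs(P[...,2]-z)<.004)&(abs(P[...,1]+.05)<.05)&(abs(P[...,0]-.54)<.03)];print(z,len(S),pr(S))
R=P[(abs(P[...,2]-.16)<.003)&(abs(P[...,1]+.016)<.008)&(abs(P[...,0]-.537)<.02)];print(len(R),pr(R))
E
```

```text
1366 (array([-0.0066,  0.0049]), array([0.0435, 0.0656]), array([0.3461, 0.3481]))
0.28805431087984124 2282 (array([-0.0117,  0.0093]), array([0.0482, 0.0937]), array([0.2859, 0.2887]))
158 (array([-0.0036,  0.0036]), array([0.1056, 0.1203]), array([0.1576, 0.1603]))
```

Call:
send_rows --rows '[[1.0,[0,0.1,2],0],[1.0,[0,0,2],0],[1.0,[0,0,2],0],[1.0,[0,0,2],0],[1.0,[0,0,1.5],0],[1.0,[0,0,1],0],[1.0,[0,0,0.5],0],[1.0,[0,0,0.5],0],[1.0,[0,0,0],0],[1.0,[0,0,0],0]]'

```text
t: 9.8
tool_pos: [0.5442, -0.0753, 0.1922]
tool_rot: [2.086, 2.348, 0.001]
contact_force: [0.4, -0.1, -2.6]
opening: 0.0124
grip_force: 59.8
```

```bash
python3 st.py
```

```text
9.8 pos [ 0.5442 -0.0753  0.1922] phi 96.75 zax [ 0.001 -0.    -1.   ] F [ 0.41 -0.09 -2.63] op 0.0124 q6 [-0.27 -0.12  1.8   0.    1.47 -0.39]
```

Call:
send_rows --rows '[[1.0,[0,0,0.2],0],[1.0,[0,0,0.2],0],[1.0,[0,0,0.2],0],[1.0,[0,0,0.1],0],[1.0,[0,0,0],0],[1.0,[0,0,0],0]]'

```text
t: 10.55
tool_pos: [0.544, -0.0753, 0.1847]
tool_rot: [2.087, 2.348, 0.0]
contact_force: [-0.2, -0.7, -2.0]
opening: 0.0124
grip_force: 59.8
```

Call:
send_rows --rows '[[1.0,[0,0,0.05],0],[1.0,[0,0,0],0],[1.0,[0,0,0],0]]'

```text
t: 10.92
tool_pos: [0.544, -0.0753, 0.1842]
tool_rot: [2.087, 2.348, 0.0]
contact_force: [-0.0, 0.0, -1.9]
opening: 0.0117
grip_force: 59.9
```

Call:
send_rows --rows '[[1.0,[0,0,0.05],0],[1.0,[0,0,0],0],[1.0,[0,0,0],0]]'

```text
t: 11.3
tool_pos: [0.5442, -0.0753, 0.1841]
tool_rot: [2.086, 2.348, 0.001]
contact_force: [-1.0, 0.3, 1.4]
opening: 0.0123
grip_force: 60.2
```

Carrier down on the rail (force change about 4 N, same TCP height as on the blue rail). Sliding towards the stop.

Call:
send_rows --rows '[[1.0,[-0.4,0,0],0],[1.0,[-0.8,0,0],0],[1.0,[-0.8,0,0],0],[1.0,[-0.8,0,0],0],[1.0,[-0.8,0,0],0],[1.0,[-0.7,0,0],0],[1.0,[-0.4,0,0],0],[1.0,[-0.2,0,0],0],[1.0,[0,0,0],0]]'

```text
t: 12.42
tool_pos: [0.55, -0.1244, 0.1841]
tool_rot: [2.086, 2.347, 0.0]
contact_force: [0.2, -0.5, 4.2]
opening: 0.0121
grip_force: 60.7
```

```bash
python3 st.py; python3 - <<'E'
from station import ctrl
from m import *
grab(ctrl,'scene','scene5')
f=load('scene5')['frame'][170:320,120:320,::-1]; cv2.imwrite('pics/crop5.png',cv2.resize(f,None,fx=3.5,fy=3.5))
E
```

```text
12.43 pos [ 0.55   -0.1244  0.1841] phi 96.74 zax [ 0.001 -0.001 -1.   ] F [ 0.21 -0.52  4.24] op 0.0121 q6 [-0.35 -0.08  1.77 -0.    1.45 -0.47]
```

View pics/crop5.png

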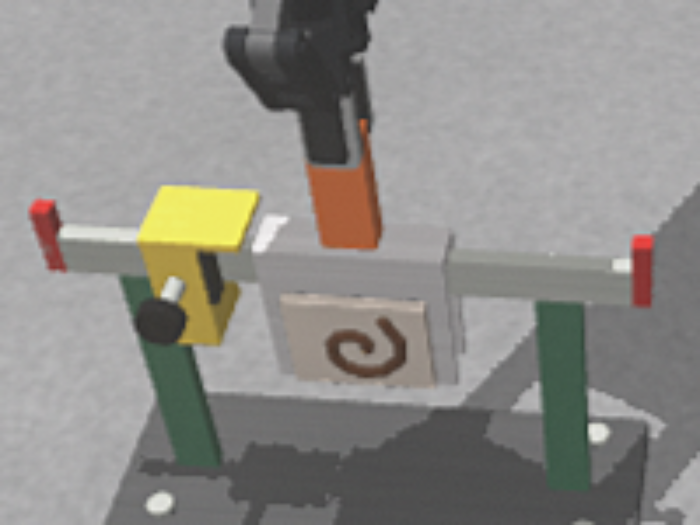

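Crop: the carrier sits level astride the green rail, its front edge (258,245) just short of the hood edge (250,245); the black buffer (208,275) is still ahead. Creeping.

Call:
send_rows --rows '[[1.0,[-0.05,0,0],0],[1.0,[-0.1,0,0],0],[1.0,[-0.1,0,0],0],[1.0,[-0.1,0,0],0],[1.0,[-0.1,0,0],0],[1.0,[-0.05,0,0],0],[1.0,[0,0,0],0]]'

```text
t: 13.35
tool_pos: [0.5506, -0.1289, 0.1841]
tool_rot: [2.086, 2.348, 0.001]
contact_force: [0.6, 1.1, 4.8]
opening: 0.0118
grip_force: 60.7
```

Call:
send_rows --rows '[[1.0,[-0.03,0,0],0],[1.0,[-0.03,0,0],0],[1.0,[-0.03,0,0],0],[1.0,[-0.03,0,0],0],[1.0,[-0.03,0,0],0],[1.0,[-0.03,0,0],0],[1.0,[0,0,0],0]]'

```text
t: 14.22
tool_pos: [0.5507, -0.1306, 0.1841]
tool_rot: [2.086, 2.348, 0.001]
contact_force: [-0.1, 0.1, 5.5]
opening: 0.0121
grip_force: 60.8
```

Call:
send_rows --rows '[[1.0,[-0.02,0,-0.03],0],[1.0,[-0.02,0,0],0],[1.0,[-0.02,0,0],0],[1.0,[-0.02,0,0],0],[1.0,[-0.02,0,0],0],[1.0,[0,0,0],0]]'

```text
t: 14.98
tool_pos: [0.5507, -0.1317, 0.1841]
tool_rot: [2.087, 2.348, 0.0]
contact_force: [-0.5, 2.0, 4.4]
opening: 0.0119
grip_force: 60.7
```

Call:
send_rows --rows '[[1.0,[-0.02,0,0],0],[1.0,[-0.02,0,0],0],[1.0,[-0.02,0,0],0],[1.0,[-0.02,0,0],0],[1.0,[-0.02,0,0],0],[1.0,[0,0,0],0]]'

```text
t: 15.72
tool_pos: [0.5508, -0.1327, 0.1841]
tool_rot: [2.087, 2.348, 0.0]
contact_force: [-0.4, 1.5, 4.7]
opening: 0.0119
grip_force: 60.7
```

Call:
send_rows --rows '[[1.0,[-0.02,0,0],0],[1.0,[-0.02,0,0],0],[1.0,[-0.02,0,0],0],[1.0,[-0.02,0,0],0],[1.0,[-0.02,0,0],0],[1.0,[0,0,0],0]]'

```text
t: 16.48
tool_pos: [0.5509, -0.1337, 0.1841]
tool_rot: [2.087, 2.348, 0.0]
contact_force: [-0.6, 0.4, 5.6]
opening: 0.0122
grip_force: 60.7
```

Call:
send_rows --rows '[[1.0,[-0.02,0,0],0],[1.0,[-0.02,0,0],0],[1.0,[-0.02,0,0],0],[1.0,[-0.02,0,0],0],[1.0,[-0.02,0,0],0],[1.0,[0,0,0],0]]'

```text
t: 17.23
tool_pos: [0.551, -0.1346, 0.1841]
tool_rot: [2.087, 2.348, 0.0]
contact_force: [0.3, 1.3, 5.5]
opening: 0.0119
grip_force: 60.7
```

Call:
send_rows --rows '[[1.0,[-0.02,0,-0.02],0],[1.0,[-0.02,0,0],0],[1.0,[-0.02,0,0],0],[1.0,[-0.02,0,0],0],[1.0,[-0.02,0,0],0],[1.0,[0,0,0],0]]'

```text
t: 17.98
tool_pos: [0.551, -0.1356, 0.1841]
tool_rot: [-2.087, -2.348, 0.0]
contact_force: [0.2, 1.0, 4.9]
opening: 0.0121
grip_force: 60.6
```

Call:
send_rows --rows '[[1.0,[-0.02,0,0],0],[1.0,[-0.02,0,0],0],[1.0,[-0.02,0,0],0],[1.0,[-0.02,0,0],0],[1.0,[-0.02,0,0],0],[1.0,[0,0,0],0]]'

```text
t: 18.73
tool_pos: [0.5512, -0.1366, 0.1841]
tool_rot: [2.087, 2.348, 0.0]
contact_force: [-0.3, 1.4, 4.2]
opening: 0.0118
grip_force: 60.6
```

Call:
send_rows --rows '[[1.0,[-0.02,0,0],0],[1.0,[-0.02,0,0],0],[1.0,[-0.02,0,0],0],[1.0,[-0.02,0,0],0],[1.0,[-0.02,0,0],0],[1.0,[0,0,0],0]]'

```text
t: 19.48
tool_pos: [0.5513, -0.1377, 0.1841]
tool_rot: [2.087, 2.348, 0.0]
contact_force: [-0.5, 1.2, 5.7]
opening: 0.0116
grip_force: 60.6
```

Call:
send_rows --rows '[[1.0,[-0.02,0,0],0],[1.0,[-0.02,0,0],0],[1.0,[-0.02,0,0],0],[1.0,[-0.02,0,0],0],[1.0,[-0.02,0,0],0],[1.0,[0,0,0],0]]'

```text
t: 20.23
tool_pos: [0.5514, -0.1386, 0.1841]
tool_rot: [2.087, 2.348, 0.0]
contact_force: [0.6, 0.4, 5.2]
opening: 0.0125
grip_force: 60.6
```

Call:
send_rows --rows '[[1.0,[-0.02,0,0],0],[1.0,[-0.02,0,0],0],[1.0,[-0.02,0,0],0],[1.0,[-0.02,0,0],0],[1.0,[-0.02,0,0],0],[1.0,[0,0,0],0]]'

```text
t: 20.98
tool_pos: [0.5515, -0.1396, 0.1841]
tool_rot: [2.087, 2.348, -0.0]
contact_force: [0.1, 0.6, 4.3]
opening: 0.0118
grip_force: 60.6
```

Call:
send_rows --rows '[[1.0,[-0.02,0,0],0],[1.0,[-0.02,0,0],0],[1.0,[-0.02,0,0],0],[1.0,[-0.02,0,0],0],[1.0,[-0.02,0,0],0],[1.0,[0,0,0],0]]'

```text
t: 21.72
tool_pos: [0.5516, -0.1406, 0.1841]
tool_rot: [2.087, 2.348, -0.0]
contact_force: [0.4, 0.8, 5.1]
opening: 0.012
grip_force: 60.7
```

Call:
send_rows --rows '[[1.0,[-0.02,0,0],0],[1.0,[-0.02,0,0],0],[1.0,[-0.02,0,0],0],[1.0,[-0.02,0,0],0],[1.0,[-0.02,0,0],0],[1.0,[0,0,0],0]]'

```text
t: 22.48
tool_pos: [0.5518, -0.1416, 0.1841]
tool_rot: [2.087, 2.348, -0.0]
contact_force: [0.2, 2.0, 5.2]
opening: 0.0118
grip_force: 60.7
```

Call:
send_rows --rows '[[1.0,[-0.02,0,0],0],[1.0,[-0.02,0,0],0],[1.0,[-0.02,0,0],0],[1.0,[-0.02,0,0],0],[1.0,[-0.02,0,0],0],[1.0,[0,0,0],0]]'

```text
t: 23.22
tool_pos: [0.5518, -0.1422, 0.1841]
tool_rot: [-2.086, -2.348, -0.001]
contact_force: [-0.2, 3.2, 4.8]
opening: 0.012
grip_force: 60.7
```

Call:
send_rows --rows '[[1.0,[-0.02,0,0],0],[1.0,[-0.02,0,0],0],[1.0,[0,0,0],0]]'

```text
t: 23.6
tool_pos: [0.5518, -0.1422, 0.1841]
tool_rot: [-2.086, -2.348, -0.002]
contact_force: [-1.2, 3.6, 5.2]
opening: 0.0124
grip_force: 60.8
```

```bash
python3 st.py
```

```text
23.6 pos [ 0.5518 -0.1422  0.1841] phi 96.77 zax [-0.     0.002 -1.   ] F [-1.18  3.57  5.18] op 0.0124 q6 [-0.38 -0.07  1.76  0.    1.45 -0.5 ]
```

Contact found. Building the push up in small steps.

Call:
send_rows --rows '[[1.0,[-0.03,0,0],0],[1.0,[-0.03,0,0],0],[1.0,[0,0,0],0]]'

```text
t: 23.98
tool_pos: [0.5519, -0.1423, 0.1842]
tool_rot: [-2.085, -2.347, -0.003]
contact_force: [-0.5, 4.8, 5.8]
opening: 0.0122
grip_force: 60.9
```

Call:
send_rows --rows '[[1.0,[-0.03,0,0],0],[1.0,[-0.03,0,0],0],[1.0,[-0.04,0,0],0],[1.0,[0,0,0],0]]'

```text
t: 24.48
tool_pos: [0.552, -0.1426, 0.1844]
tool_rot: [-2.084, -2.347, -0.004]
contact_force: [-2.5, 7.2, 7.6]
opening: 0.0121
grip_force: 61.0
```

Call:
send_rows --rows '[[1.0,[-0.03,0,0],0],[1.0,[-0.03,0,0],0],[1.0,[-0.02,0,0],0],[1.0,[0,0,0],0],[1.0,[0,0,0],0]]'

```text
t: 25.1
tool_pos: [0.552, -0.1428, 0.1845]
tool_rot: [-2.083, -2.346, -0.005]
contact_force: [-2.0, 8.5, 8.6]
opening: 0.012
grip_force: 61.1
```

```bash
python3 st.py
```

```text
25.1 pos [ 0.552  -0.1428  0.1845] phi 96.81 zax [-0.001  0.005 -1.   ] F [-2.03  8.48  8.6 ] op 0.012 q6 [-0.39 -0.07  1.76  0.    1.45 -0.51]
```

Call:
send_rows --rows '[[1.0,[-0.02,0,0],0],[1.0,[-0.03,0,0],0],[1.0,[0,0,0],0],[1.0,[0,0,0],0],[1.0,[0,0,0],0],[1.0,[0,0,0],0],[1.0,[0,0,0],0],[1.0,[0,0,0],0],[1.0,[0,0,0],0],[1.0,[0,0,0],0]]'

```text
t: 26.35
tool_pos: [0.5521, -0.143, 0.1846]
tool_rot: [-2.082, -2.346, -0.006]
contact_force: [-2.0, 9.1, 8.9]
opening: 0.012
grip_force: 61.2
```

Call:
send_rows --rows '[[1.0,[0,0,0],0],[1.0,[0,0,0],0],[1.0,[0,0,0],0],[1.0,[0,0,0],0]]'

```text
t: 26.85
tool_pos: [0.5521, -0.143, 0.1846]
tool_rot: [-2.082, -2.346, -0.006]
contact_force: [-1.6, 9.5, 8.8]
opening: 0.0121
grip_force: 61.2
```

```bash
python3 st.py
```

```text
26.85 pos [ 0.5521 -0.143   0.1846] phi 96.81 zax [-0.001  0.006 -1.   ] F [-1.62  9.46  8.78] op 0.0121 q6 [-0.39 -0.07  1.76  0.01  1.45 -0.51]
```

```bash
python3 - <<'E'
from station import ctrl
from m import *
grab(ctrl,'scene','scene6');report('scene6')
f=load('scene6')['frame'][170:320,120:320,::-1]; cv2.imwrite('pics/crop6.png',cv2.resize(f,None,fx=3.5,fy=3.5))
E
```

```text
scene6 red [132. 234.] 41 topmean [ 0.5661 -0.2538  0.1741] min [ 0.5626 -0.2566  0.1478] max [ 0.5692 -0.2511  0.1753]
scene6 red [303. 245.] 83 topmean [ 0.5362 -0.0039  0.1733] min [ 0.5319 -0.0067  0.1466] max [ 0.5399 -0.0006  0.1752]
scene6 red [350. 247.] 54 topmean [0.5316 0.0642 0.1737] min [0.5266 0.0609 0.1605] max [0.5349 0.0673 0.1755]
scene6 red [349. 257.] 13 topmean [0.5339 0.0646 0.15  ] min [0.5329 0.0613 0.1463] max [0.5345 0.0671 0.1534]
scene6 red [532. 273.] 69 topmean [0.5322 0.3153 0.1736] min [0.5285 0.3113 0.1619] max [0.5351 0.3189 0.1757]
scene6 orange [211. 209.] 19 topmean [ 0.5485 -0.1327  0.2262] min [ 0.5458 -0.1338  0.2061] max [ 0.5509 -0.132   0.2279]
scene6 orange [206. 228.] 367 topmean [ 0.5581 -0.1407  0.2065] min [ 0.5483 -0.1517  0.1696] max [ 0.56   -0.1311  0.2095]
scene6 blue [499. 238.] 136 topmean [0.5321 0.2558 0.2262] min [0.5257 0.2448 0.1989] max [0.5378 0.2664 0.2275]
scene6 blue [494. 267.] 24 topmean [0.537  0.2662 0.1855] min [0.5359 0.2539 0.1683] max [0.5383 0.2669 0.1871]
scene6 yellow [168. 225.] 13 topmean [ 0.5471 -0.2056  0.1747] min [ 0.5431 -0.2093  0.1739] max [ 0.5559 -0.1998  0.1757]
scene6 yellow [177. 239.] 306 topmean [ 0.5621 -0.1774  0.1739] min [ 0.5431 -0.204   0.1477] max [ 0.576  -0.1676  0.1756]
```

View pics/crop6.png

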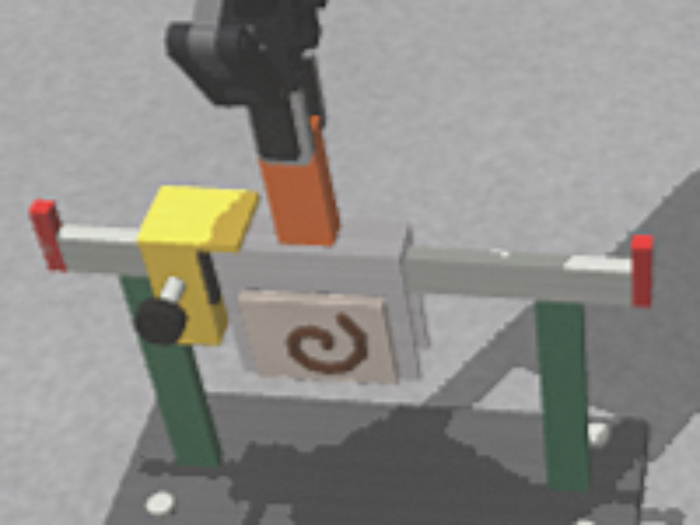

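The crop shows the carrier's front under the hood (240,245), against the buffer (208,275), level; stop and rails unmoved. Easing the push, releasing and rising.

Call:
send_rows --rows '[[1.0,[0.05,0,0],0],[1.0,[0.05,0,-0.02],0],[1.0,[0.05,0,-0.02],0],[1.0,[0.05,0,-0.02],0],[1.0,[0.05,0,0],0],[1.0,[0,0,0],0]]'

```text
t: 27.65
tool_pos: [0.5518, -0.1426, 0.1843]
tool_rot: [-2.085, -2.348, -0.001]
contact_force: [0.6, 5.7, 4.0]
opening: 0.0118
grip_force: 60.6
```

Call:
send_rows --rows '[[2.5,[0,0,0],0],[4,[0,0,0],0],[5,[0,0,0],0],[5,[0,0,0],0],[5,[0,0,0],0],[5,[0,0,-1],0],[5,[0,0,-2],0],[5,[0,0,-3],0],[5,[0,0,-3],0],[5,[0,0,-3],0]]'

```text
t: 28.9
tool_pos: [0.5523, -0.1435, 0.3079]
tool_rot: [2.085, 2.347, 0.001]
contact_force: [0.9, 0.1, -0.5]
opening: 0.0504
grip_force: 0.0
```

```bash
python3 st.py; python3 - <<'E'
from station import ctrl
from m import *
for n in ['scene','wrist']: grab(ctrl,n,n+'7');report(n+'7')
f=load('scene7')['frame'][140:320,120:360,::-1]; cv2.imwrite('pics/crop7.png',cv2.resize(f,None,fx=3,fy=3))
E
```

```text
28.9 pos [ 0.5523 -0.1435  0.3079] phi 96.76 zax [ 0.002 -0.001 -1.   ] F [ 0.88  0.06 -0.51] op 0.0504 q6 [-0.38 -0.12  1.6  -0.    1.66 -0.5 ]
scene7 red [132. 232.] 33 topmean [ 0.5658 -0.2538  0.1742] min [ 0.5627 -0.2577  0.1553] max [ 0.5692 -0.2505  0.1764]
scene7 red [303. 245.] 78 topmean [ 0.5364 -0.0037  0.1738] min [ 0.5329 -0.0066  0.1466] max [ 0.5395 -0.0006  0.1752]
scene7 red [350. 247.] 55 topmean [0.5319 0.0641 0.1733] min [0.5276 0.0608 0.1603] max [0.5352 0.0675 0.1752]
scene7 red [350. 257.] 15 topmean [0.534  0.0661 0.1526] min [0.5327 0.0612 0.1462] max [0.5347 0.0671 0.1558]
scene7 red [532. 273.] 69 topmean [0.5322 0.3152 0.1732] min [0.5287 0.3114 0.1612] max [0.5349 0.319  0.1756]
scene7 orange [204. 221.] 575 topmean [ 0.554  -0.1413  0.2255] min [ 0.5485 -0.1512  0.1696] max [ 0.5595 -0.1308  0.227 ]
scene7 blue [499. 237.] 133 topmean [0.5323 0.2557 0.2263] min [0.5265 0.2448 0.209 ] max [0.5381 0.2665 0.2277]
scene7 blue [491. 267.] 31 topmean [0.5368 0.266  0.1842] min [0.5354 0.2456 0.1669] max [0.538  0.2668 0.1867]
scene7 yellow [167. 225.] 13 topmean [ 0.5472 -0.2067  0.1743] min [ 0.5423 -0.2088  0.1729] max [ 0.5556 -0.2029  0.1758]
scene7 yellow [174. 241.] 186 topmean [ 0.5627 -0.1805  0.1737] min [ 0.541  -0.2047  0.1475] max [ 0.5761 -0.1671  0.1755]
wrist7 red [319.  44.] 108 topmean [ 0.5357 -0.0044  0.1726] min [ 0.5324 -0.0079  0.1679] max [ 0.5392 -0.0006  0.1741]
wrist7 red [321. 319.] 48 topmean [ 0.5663 -0.2537  0.1729] min [ 0.5631 -0.2577  0.1718] max [ 0.5696 -0.2496  0.1737]
wrist7 orange [320. 228.] 486 topmean [ 0.5523 -0.1416  0.2247] min [ 0.5459 -0.1529  0.2235] max [ 0.5587 -0.1308  0.226 ]
wrist7 yellow [320. 259.] 1322 topmean [ 0.5581 -0.1884  0.1729] min [ 0.5419 -0.2075  0.1715] max [ 0.574  -0.1686  0.1741]
```

View pics/crop7.png

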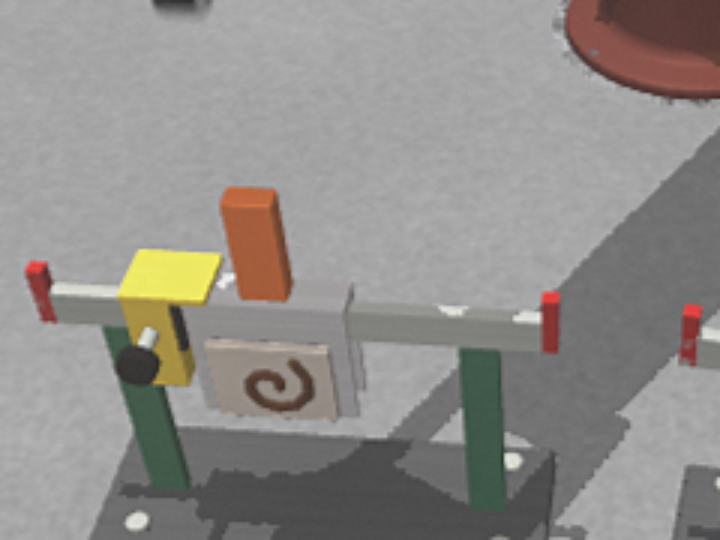

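The carrier hangs level at the buffers (tab at crop (255,245)), the gripper is clear, and the stop, rails and blue tab are unmoved. Handing in.

```bash
python3 -c "
from station import ctrl
print(ctrl.finish_job())"
```

```text
the job is handed in; nothing more can be done
None
```

The orange-tabbed carrier now hangs released at the stop's buffers on the green-posted rail. I pressed it home at about 9 N by the wrist reading for over a second and handed the job in at about 29 s; no verdict was returned.

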